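Show the label of a notched glass plate over the light pad

TASK

Draw the glass plate up out of its rack and carry it to the lit white pad. Its frosted end is the one with the small notch in the top corner: keep your fingers off that end and hold the plate only by its clear blue-green part. Finish still holding it with the frosted end 10 to 15 cm above the middle of the pad, tipped from upright about half way to flat (45 degrees) so that the side with the yellow label faces up. Leave the loupe, the solder reel and the tip case where they stand.

Things in the scene. Friction and masses are not known exactly. Their poses are not given: they have to be found in the camera images.
- rack: grey plastic rack fixed to the bench: foot 98 x 56 x 6 mm, 20 mm high overall. Origin at the centre of its underside, z up. A slot 6.6 mm wide and 14 mm deep runs along its x axis; the plate stands in it, lower edge 6 mm and top edge 56 mm above the bench. The slot walls, 16.6 mm wide over both, reach 20 mm above the bench.
- plate: glass plate, clear part looks pale blue-green, 75 x 50 x 5 mm, 60 g, loose; stands in the rack on a 75 mm edge, leaning up to 8 degrees. Origin at its centre. -x points along the 75 mm to the frosted end; +y points out of the face with the yellow label; +z is up while in the rack. Clear from x = -15.5 to +37.5 mm, frosted from -15.5 to -37.5 mm.
- frosted_end: the plate's frosted end: whitish, 22 x 5 x 50 mm, with a 9 x 9 mm notch cut from its outer upper corner (at -x, +z), and a yellow label with three dark bars on its +y face. Part of the plate; origin at its centre (26.5 mm from the plate's centre), axes as the plate's.
- clear_grip (a point): point inside the clear part of the plate, good for gripping across the 5 mm thickness: 18 mm from the plate's centre away from the frosted end and 10 mm above the centre (15 mm below the top edge); axes as the plate's.
- pad_top (a point): centre of the upper face of the light pad: a flat black-framed pad with a lit white window, 90 x 90 x 13 mm, fixed to the bench; z up. It lies in front of the white microscope (fixed, about 0.3 m tall, from 50 mm or more behind the pad's centre and to its left): come in from the robot's side.
- loupe: black loupe, 38 mm wide, 36 mm high, loose bystander; origin at the centre of its underside
- solder_reel: yellow and white reel of solder, 70 x 58 x 22 mm, loose bystander; origin at the centre of its underside
- tips_case: small grey case with a yellow top, 36 x 70 x 14 mm, loose bystander; origin at the centre of its underside
Mind the look-alikes: they are no part of the job. Of the things shaped like the part that bears pad_top, the black one is meant. There is more than one size of the plate; the job needs the larger.

How it is judged (in metres and radians):
On the way:
1. the plate is lifted out of the rack in the fingers (height (world z) of plate above 0.065 m and contact force between the fingers and plate above 1 N and contact force between plate and rack below 0.05 N), for 0.2 s.
At the end, for the whole second after the job is handed in: The fingers hold the plate still by its clear part; the centre of the frosted end is within 45 mm of the pad's centre seen from above and 70 to 190 mm above it; the labelled face looks up, its normal within 57 degrees of vertical (horizontal distance between frosted_end and pad_top below 0.045 m and z of frosted_end in the frame of pad_top between 0.07 and 0.19 m and angle between plate's own y axis and vertical below 1 rad and contact force between the fingers and plate above 1 N and contact force between the fingers and frosted_end below 0.3 N and linear speed of plate below 0.03 m/s); the arm keeps its last pose, push and grip.
It fails at once if the fingers press on the frosted end (contact force between the fingers and frosted_end above 0.5 N).
It fails at once if the loupe, the solder reel or the tip case is shifted by more than 25 mm (distance of any of loupe, solder_reel, tips_case from where it was at the start of the episode above 0.025 m).
It also fails if it takes over 35 s, if anything falls off the work surface, if the arm or the gripper's body presses on something with over 40 N, if the wrist force passes 120 N, or if a joint passes its speed limit or range.

ROBOT

A 6-joint arm with a two-finger parallel gripper is mounted at the origin on a cart in front of the work surface, level with it; the furniture and walls round the work are solid. World frame = base frame: x ahead of the robot, y to its left, z up, the work surface at z = 0. Lengths are in m, angles in degrees, forces in N, time in s.
With the tool pointing down it reaches from about 0.4 to 0.825 m from the base axis. Payload 7 kg.
Tool frame: the origin (TCP) lies between the finger pads; the fingertips stand 19 mm ahead of it and the grasp point (between the pads) is the TCP; z points along the fingers, y is the line along which they close (so a half turn about z gives the same grasp; the last joint's range is limited). The gripper opens to 88 mm and grips with 3 to 60 N. Pads are 19 mm wide; open, the fingers measure 130 mm over their backs; the gripper's body (78 mm by 193 mm) begins 47 mm behind the grasp point.
Start: joints at [-47.836, 20.546, 0.682, 0, -70.136, -16.507], TCP at [0.292, -0.608, 0.246] pointing down, gripper open.
Joint ranges: [-176.03, 176.03], [-82.01, 121.73], [-58.28, 71.71], [-173.87, 95.51], [-174.79, -0.11], [-173.66, 173.66]. Speed limits (degrees/s): [136.94, 136.94, 172.46, 180, 180, 180].

INTERFACE

Orientations are given as [roll, pitch, yaw] about the fixed x, y, z axes, in that order (R = Rz(yaw) Ry(pitch) Rx(roll)).
In Python, from plant import r gives the robot as it stands. The module is installed in compiled form; this text tells all that it offers.
- The arm moves only by the shell command python3 -m pendant 'ROWS' [OPENING] [FORCE]. ROWS is JSON, a list of rows, each a list of 6 numbers: the shift along the tool's x, y, z in mm, then the turn, a rotation vector about the tool's x, y, z in rad. In form: [[tx, ty, tz, wx, wy, wz], ...]. A call has 1 to 20 rows; each row is the pose to reach, as a shift and turn from the pose commanded when the call began, along the tool's axes at that moment; what a row does not reach only later rows make up. A row lasts 1/8 s, in which the tool goes at most 62.5 mm and 10.7 degrees, less where a joint would pass 70% of its speed; a pose out of reach is approached as far as the arm can. A call with a gripper value outside its range is refused whole. OPENING is the finger opening in mm, from 0 to 87.6, set as the call begins (- or left out, the last holds). The fingers move at their own pace and stop on an object; FORCE is the grip in N (left out, the last holds). Time passes only in rows, so rows that repeat a pose let the fingers close. It gives the time, the measured TCP pose, the force, the opening and the grip force at its end, in the units of the state.
- r.get_state(): the state, without advancing time (a new reading comes with each control period).
- r.capture(name): name is "scene" or "side" or "wrist"; returns the picture (400x640x3 uint8, red, green, blue); there is no depth.
- r.camera_params(name): a dict with "mtx" (3x3 intrinsics, pixels), "rvec" (rotation vector, rad) and "tvec" (3), from world to camera coordinates, as OpenCV has them; the wrist camera has in their place "mount" (4x4, takes a point from camera to tool coordinates, whose origin is the TCP and whose axes are the flange's). Camera axes: x right, y down, z forward; pixel columns grow to the right and rows downward; lengths in m; the calibration is good to about 2 mm. A picture is of the moment at which its call begins: read the wrist's pose just before it. camera_params takes no time and is no camera call.
- r.close_job(): hands the job in; it is judged then, once.
The state is a dict: "time_s": time; "joints": joint angles; "qd": joint speeds; "joint_torque": joint torques, N m; "tcp_pos": TCP position; "eef_rot": TCP orientation; "contact_force": force on the tool from outside, world axes, zero at the start; "moment": the same for the moment, N m; "gripper_width": finger opening in m; "gripper_force": force on a finger pad.
Only numpy, scipy, OpenCV 4.12 (cv2) and the standard library are available. Lean on these libraries where they do the work, as an engineer would, in place of code of your own. Each camera call takes 0.05 s, during which the arm holds its last target. There are 200 camera calls.

## Working session

There is one attempt and no reset: what is moved stays moved. The work goes in short steps, Python scripts to look and compute and a shell command to move; the robot and the scene stay as the last step left them, time stands still between calls to the robot, and variables do not carry over. Pictures are saved under pics/ and viewed, at most 13 in all, crops included, and the job is handed in when it is done.

```bash
mkdir -p pics
python3 - <<'E'
from plant import r
import cv2,numpy as np
s=r.get_state();print(s)
for n in("scene","side","wrist"):
    im=r.capture(n);cv2.imwrite(f"pics/{n}0.png",im[:,:,::-1]);p=r.camera_params(n)
    print(n,{k:np.round(v,4).tolist() for k,v in p.items()})
E
```

```text
{'time_s': 0.0, 'joints': array([-4.78365822e+01,  2.05908868e+01,  6.32852692e-01, -2.17216740e-02,
       -7.01359849e+01, -1.65065032e+01]), 'qd': array([-0.03614577,  0.00788977, -0.13186367, -0.07038904, -0.04780128,
       -0.04849271]), 'joint_torque': array([-1.31945813e-03, -5.82716024e+01,  2.93043441e+01,  6.99675992e+00,
        6.81476711e-03, -1.40722004e-04]), 'tcp_pos': array([ 0.29203679, -0.60803115,  0.24461682]), 'eef_rot': array([ 1.79904054e+02, -7.13772908e-03, -1.54350477e+02]), 'contact_force': array([ 0.48158284,  0.62636516, -0.31647634]), 'moment': array([ 0.03214705,  0.01020297, -0.02077647]), 'gripper_force': 0.0, 'gripper_width': 0.08740104797962721}
scene {'mtx': [[487.2702, 0.0, 331.0481], [0.0, 487.2702, 193.4645], [0.0, 0.0, 1.0]], 'rvec': [1.0595, -2.027, 1.2858], 'tvec': [0.0588, 0.2985, 0.767]}
side {'mtx': [[498.3945, 0.0, 319.8154], [0.0, 498.3945, 201.0306], [0.0, 0.0, 1.0]], 'rvec': [2.2835, -0.2246, 0.1209], 'tvec': [-0.5849, -0.0731, 1.3373]}
wrist {'mtx': [[327.2154, 0.0, 327.2458], [0.0, 327.2154, 198.8522], [0.0, 0.0, 1.0]], 'mount': [[-0.0002, -0.9555, -0.295, 0.0777], [1.0, -0.0003, 0.0006, 0.0007], [-0.0006, -0.295, 0.9555, -0.1389], [0.0, 0.0, 0.0, 1.0]]}
```

View pics/scene0.png

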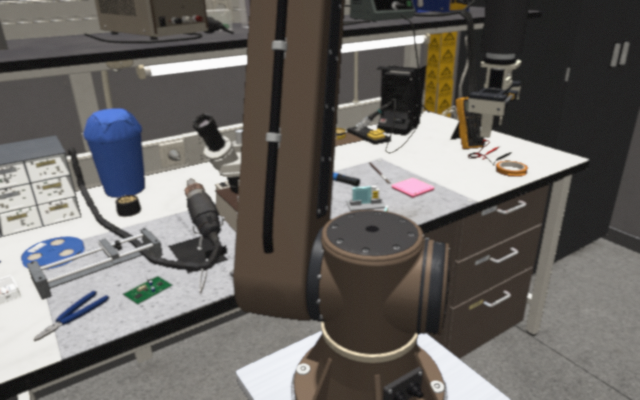

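View pics/side0.png

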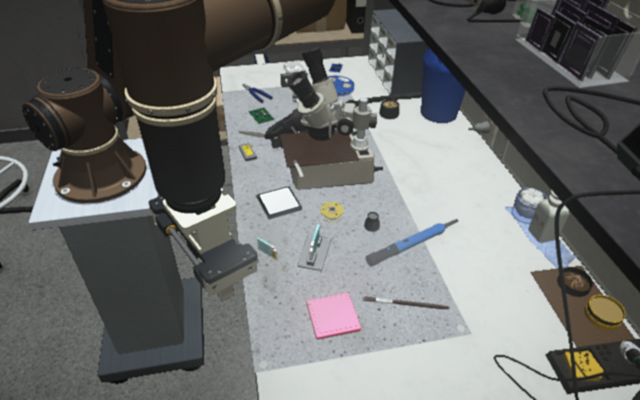

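The side view shows the black-framed pad at (279,201), the rack with its plate at (316,248), a smaller plate at (266,247), the reel at (332,211), the loupe at (372,221) and the tips case at (248,152). In the scene view the arm hides most of the work area. I'll get rough positions first.

```bash
cat > h.py <<'E'
import numpy as np,cv2
from plant import r
from scipy.spatial.transform import Rotation as Ro
def Rt(s): return Ro.from_euler('xyz',s['eef_rot'],degrees=True).as_matrix()
def cam(n,s=None):
    p=r.camera_params(n)
    if n=='wrist':
        s=s or r.get_state();T=np.eye(4);T[:3,:3]=Rt(s);T[:3,3]=s['tcp_pos'];W=T@p['mount'];return p['mtx'],W[:3,:3],W[:3,3]
    R=cv2.Rodrigues(np.array(p['rvec']))[0];return p['mtx'],R.T,-R.T@np.array(p['tvec']).ravel()
def ray(c,u,v): return c[2],c[1]@np.linalg.solve(c[0],[u,v,1.])
def onz(c,u,v,z): o,d=ray(c,u,v);return o+d*(z-o[2])/d[2]
def proj(c,X): q=c[0]@(c[1].T@(np.array(X)-c[2]));return q[:2]/q[2]
E
python3 - <<'E'
from h import *
c=cam('side')
for n,u,v,z in[('padc',279,202,.013),('plate top L',311,251,.05),('plateA',320,226,.056),('plateB',312,246,.056),('rackcorners',299,265,0),('r2',326,269,0),('r3',334,237,0),('reel',332,211,.02),('loupe',372,228,0),('case',248,152,.014),('small',266,247,.01),('microR',297,187,0),('microR2',374,180,0)]: print(n,onz(c,u,v,z).round(3))
im=r.capture('side')[130:290,200:400];cv2.imwrite('pics/sidec.png',cv2.resize(im,None,fx=4,fy=3.75,interpolation=2)[:,:,::-1])
cv2.imwrite('pics/w0.png',r.capture('wrist')[:,:,::-1])
E
```

```text
padc [ 0.449 -0.216  0.013]
plate top L [ 0.489 -0.428  0.05 ]
plateA [ 0.522 -0.362  0.056]
plateB [ 0.493 -0.42   0.056]
rackcorners [ 0.464 -0.419  0.   ]
r2 [ 0.52  -0.441  0.   ]
r3 [ 0.56  -0.349  0.   ]
reel [ 0.569 -0.281  0.02 ]
loupe [ 0.656 -0.336  0.   ]
case [0.393 0.009 0.014]
small [ 0.398 -0.36   0.01 ]
microR [ 0.505 -0.151  0.   ]
microR2 [ 0.712 -0.16   0.   ]
```

View pics/sidec.png

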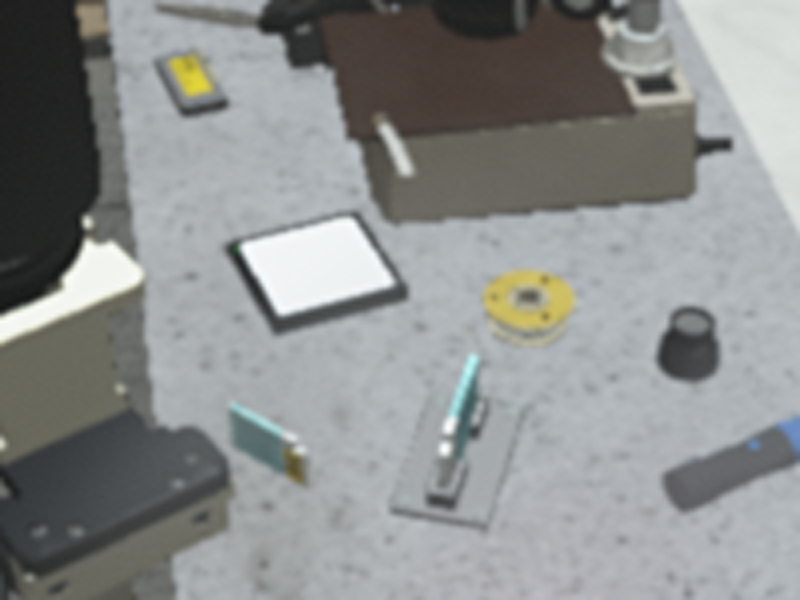

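The frosted end of the rack plate points towards −y, so the label must face the robot side. Next I'll move the wrist camera over the rack.

```bash
cat >> h.py <<'E'
def rel(p,R,s=None):
    s=s or r.get_state();A=Rt(s);print('rel mm',(A.T@(np.array(p)-s['tcp_pos'])*1000).round(1),'rv',Ro.from_matrix(A.T@R).as_rotvec().round(3))
E
python3 - <<'E'
from h import *
rel([.49,-.42,.25],Ro.from_euler('xyz',[180,0,-114],degrees=True).as_matrix())
E
```

```text
rel mm [-259.8   84.1   -4.8] rv [ 0.001  0.    -0.704]
```

```bash
python3 -m pendant '[[-52,17,-1,0,0,-0.14],[-104,34,-2,0,0,-0.28],[-156,50,-3,0,0,-0.42],[-208,67,-4,0,0,-0.56],[-260,84,-5,0,0,-0.7],[-260,84,-5,0,0,-0.7],[-260,84,-5,0,0,-0.7]]'
python3 - <<'E'
from h import *
for n in('wrist','side','scene'): cv2.imwrite(f'pics/{n}1.png',r.capture(n)[:,:,::-1])
print(r.get_state()['joints'].round(2))
E
```

```text
time_s: 1.12
tcp_pos: [0.4903, -0.4199, 0.2504]
eef_rot: [180.0, 0.0, -114.2]
contact_force: [-1.0, -1.4, -1.0]
gripper_width: 0.0872
gripper_force: 0.0
[-23.41  17.64  -2.89   0.   -69.48  -0.93]
```

View pics/wrist1.png

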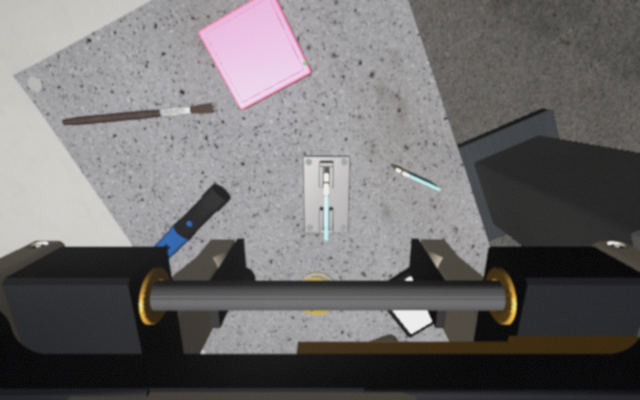

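The wrist view shows the rack at (327,195). The plate runs down the image at column ~327, with the frosted end above (rows ~165–188) and the clear part below, to ~(327,240). The smaller plate is at (417,178) and the pad at (415,305). Next I'll measure the plate and rack.

Run:
```python
from h import *
s=r.get_state();c=cam('wrist',s);im=r.capture('wrist');cr=im[140:256,280:440]
cv2.imwrite('pics/wc.png',cv2.resize(cr,None,fx=5,fy=5,interpolation=2)[:,:,::-1])
h=cv2.cvtColor(im,cv2.COLOR_RGB2HSV)
m=cv2.inRange(h,(75,45,80),(105,255,255));m[:,:300]=0;m[:,360:]=0;m[255:]=0
ys,xs=np.nonzero(m);print('cyan',xs.min(),xs.max(),ys.min(),ys.max(),len(xs))
for y in range(ys.min(),ys.max()+1,6): print(y,xs[ys==y].min() if (ys==y).any() else None,xs[ys==y].max() if (ys==y).any() else None)
q=cam('side');i2=r.capture('side');h2=cv2.cvtColor(i2,cv2.COLOR_RGB2HSV)
w=cv2.inRange(h2,(0,0,200),(180,40,255));w[:180]=0;w[225:]=0;w[:,:245]=0;w[:,310:]=0
k=max(cv2.findContours(w,0,1)[0],key=cv2.contourArea);b=cv2.minAreaRect(k);print(b)
P=[onz(q,*p,.013) for p in cv2.boxPoints(b)];M=cv2.moments(k);print(np.round(P,3),onz(q,M['m10']/M['m00'],M['m01']/M['m00'],.013).round(4))
```

```text
cyan 327 327 228 239 6
228 327 327
234 None None
((278.8490295410156, 199.97169494628906), (20.466724395751953, 32.69181442260742), 74.05460357666016)
[[ 0.406 -0.179  0.013]
 [ 0.49  -0.159  0.013]
 [ 0.492 -0.237  0.013]
 [ 0.411 -0.255  0.013]] [ 0.4487 -0.2092  0.013 ]
```

View pics/wc.png

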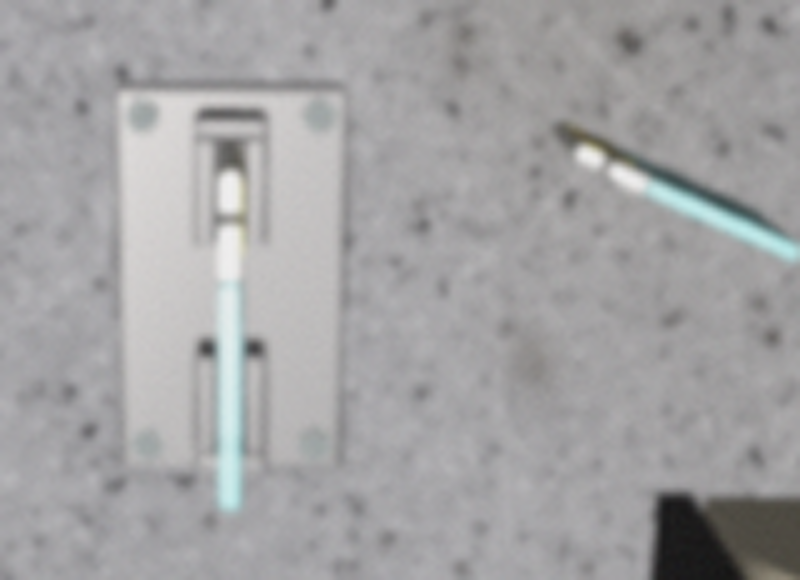

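The crop shows the plate's top edge as a thin strip at crop x≈230. The clear part spans crop rows 280–510 and the frosted end lies above it, with a hint of yellow label on its right, which is the robot side. The rack outline runs from (120,88) to (343,463).

```bash
python3 - <<'E'
from h import *
s=r.get_state();c=cam('wrist',s)
f=lambda x,y,z:onz(c,(x+.5)/5-.5+280,(y+.5)/5-.5+140,z)
a,b,n=f(230,282,.0555),f(230.5,511,.0555),f(230,215,.0555)
print(a,b,n,np.linalg.norm(a-b),np.linalg.norm(a-n));d=(b-a)/np.linalg.norm(b-a);print('az xp',np.degrees(np.arctan2(d[1],d[0])))
R=[f(*p,.006) for p in((119,90),(344,90),(341,463),(124,463))];print(np.round(R,4),np.mean(R,0),[np.linalg.norm(R[i]-R[i-1]) for i in range(4)])
print('slot centre at z .02',f(231,120,.02),f(231,455,.02))
xp=np.append(d[:2],0);yp=np.cross([0,0,1],xp)
print('lean offset: top-centre vs rack centre along yp', (a-np.mean(R,0))@yp)
E=b+0; g=b-xp*.0195;print('grip xy (from clear end)',g, 'from boundary',a+xp*.0335)
# cross check via side camera
q=cam('side')
for n,X in(('boundary',a),('end',b)): print(n,proj(q,X))
E
python3 - <<'E'
import cv2
im=cv2.imread('pics/side1.png')[215:285,280:360]
im2=cv2.imread('pics/side1.png')[175:230,240:320]
cv2.imwrite('pics/s1c.png',cv2.vconcat([cv2.resize(im,(640,300)),cv2.resize(im2,(640,300))]))
E
```

```text
[ 0.50093913 -0.40171839  0.0555    ] [ 0.52285577 -0.35321696  0.0555    ] [ 0.4948519  -0.41511467  0.0555    ] 0.053223373093514686 0.014714436789444693
az xp 65.68292019662158
[[ 0.5116 -0.4422  0.006 ]
 [ 0.4632 -0.4203  0.006 ]
 [ 0.5015 -0.3332  0.006 ]
 [ 0.5515 -0.3558  0.006 ]] [ 0.50694093 -0.38786797  0.006     ] [np.float64(0.09517023761289149), np.float64(0.05312034882873112), np.float64(0.09517558167356177), np.float64(0.0549585571561363)]
slot centre at z .02 [ 0.48927826 -0.42722367  0.02      ] [ 0.52346648 -0.35194903  0.02      ]
lean offset: top-centre vs rack centre along yp -0.00023408624719583652
grip xy (from clear end) [ 0.51482594 -0.37098694  0.0555    ] from boundary [ 0.51473396 -0.37119049  0.0555    ]
boundary [313.9999025  239.81646339]
end [319.39183724 223.34263872]
```

View pics/side1.png

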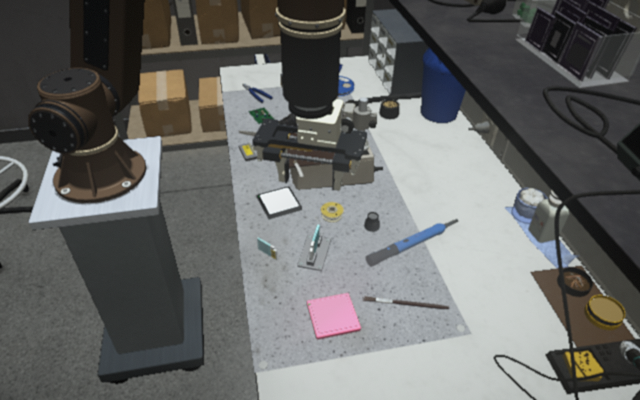

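Run:
```python
from h import *
rel([.5148,-.371,.0445],Ro.from_euler('xyz',[180,0,-114.32],degrees=True).as_matrix())
```

```text
rel mm [-56.   -2.6 206. ] rv [ 0. -0. -0.]
```

```bash
python3 -m pendant '[[-28,-1.3,10,0,0,0],[-56,-2.6,50,0,0,0],[-56,-2.6,100,0,0,0],[-56,-2.6,140,0,0,0],[-56,-2.6,160,0,0,0],[-56,-2.6,160,0,0,0]]' 60 25
python3 - <<'E'
from h import *
s=r.get_state();rel([.5148,-.371,.0445],Ro.from_euler('xyz',[180,0,-114.32],degrees=True).as_matrix(),s)
c=cam('wrist',s);cv2.imwrite('pics/w2.png',r.capture('wrist')[:,:,::-1])
for x in([.5228,-.3532,.0555],[.50094,-.4017,.0555],[.4949,-.4151,.0555]): print(proj(c,x))
E
```

```text
time_s: 2.12
tcp_pos: [0.5141, -0.3703, 0.0889]
eef_rot: [179.8, -0.0, -114.3]
contact_force: [-0.1, 0.1, 1.0]
gripper_width: 0.0599
gripper_force: 0.0
rel mm [ 0.3 -1.1 44.4] rv [ 0.004 -0.     0.   ]
[327.03653095 269.54198759]
[326.91881088 182.07970774]
[326.88309113 155.11877616]
```

View pics/w2.png

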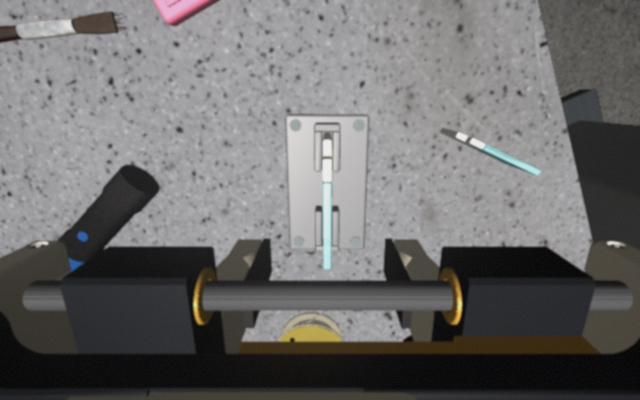

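The closer view agrees with the measurement: boundary at (327,182), clear end at (327,269), and the plate centred between the fingers. I'll go down and close.

```bash
python3 -m pendant '[[0,0,25,0,0,0],[0,0,40,0,0,0],[0,0,44,0,0,0],[0,0,44,0,0,0],[0,0,44,0,0,0]]' 
python3 -m pendant '[[0,0,0,0,0,0],[0,0,0,0,0,0],[0,0,0,0,0,0],[0,0,0,0,0,0],[0,0,0,0,0,0],[0,0,0,0,0,0]]' 0 25
```

```text
time_s: 2.8
tcp_pos: [0.5161, -0.3704, 0.0474]
eef_rot: [-179.9, -0.0, -114.2]
contact_force: [-0.6, 0.6, 0.1]
gripper_width: 0.0602
gripper_force: 0.0
time_s: 3.55
tcp_pos: [0.5156, -0.3701, 0.0466]
eef_rot: [180.0, 0.0, -114.2]
contact_force: [1.2, -0.0, -0.3]
gripper_width: 0.0053
gripper_force: 0.8
```

```bash
python3 -m pendant '[[0,0,0,0,0,0],[0,0,0,0,0,0],[0,0,0,0,0,0]]' 0 25
python3 -m pendant '[[0,0,-10,0,0,0],[0,0,-25,0,0,0],[0,0,-50,0,0,0],[0,0,-90,0,0,0],[0,0,-140,0,0,0],[0,0,-190,0,0,0],[0,0,-190,0,0,0],[0,0,-190,0,0,0]]'
python3 - <<'E'
from h import *
s=r.get_state();print(s['joints'].round(2),s['tcp_pos'])
cv2.imwrite('pics/w3.png',r.capture('wrist')[:,:,::-1])
E
```

```text
time_s: 3.92
tcp_pos: [0.5153, -0.3701, 0.0465]
eef_rot: [180.0, 0.0, -114.2]
contact_force: [-2.0, 2.3, 1.8]
gripper_width: 0.0049
gripper_force: 25.0
time_s: 4.92
tcp_pos: [0.5155, -0.37, 0.2375]
eef_rot: [-179.9, 0.0, -114.2]
contact_force: [0.0, 0.2, -1.7]
gripper_width: 0.0048
gripper_force: 25.0
[-1.808e+01  1.702e+01 -5.490e+00 -2.000e-02 -6.741e+01 -6.150e+00] [ 0.51549107 -0.36996369  0.23745203]
```

View pics/w3.png

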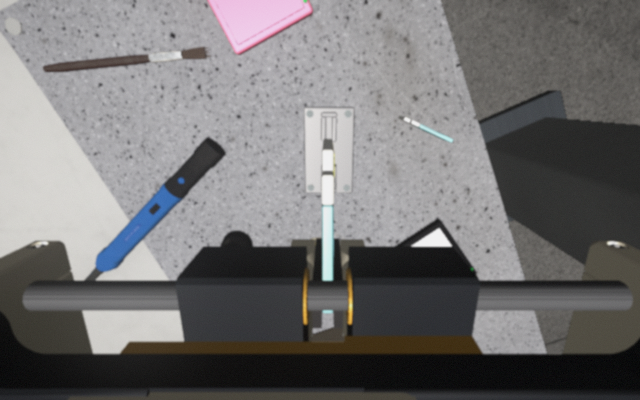

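```bash
cat >> h.py <<'E'
C=np.array([[0,0,1.],[-1,0,0],[0,-1,0]])
def fk(j,s4=-1):
    j=np.radians(j);e=lambda a,t:Ro.from_euler(a,t).as_matrix()
    return e('z',j[0])@e('y',j[1]-j[2])@e('x',s4*j[3])@e('y',-j[4])@e('x',-j[5])@C
def goal(phi,tilt=45,H=.12,pad=(.449,-.209,.013)):
    a,t=np.radians([phi,tilt]);h=np.array([np.cos(a),np.sin(a),0]);u=np.array([0,0,1.])
    yp=h*np.cos(t)+u*np.sin(t);xp=np.cross(h,u);zp=np.cross(xp,yp)
    return np.array(pad)+[0,0,H]+.0445*xp+.0155*zp,np.stack([-xp,yp,-zp],1)
E
python3 - <<'E'
from h import *
s=r.get_state();print(np.abs(fk(s['joints'])-Rt(s)).max())
for j1,p in((-15,30),(0,30),(0,45)):
  for phi in(30,50,70):
    P,R=goal(phi);F=Ro.from_euler('zy',[0,0]).as_matrix()
    B=Ro.from_euler('ZY',[j1,p],degrees=True).as_matrix()
    print(j1,p,phi,P.round(3),(Ro.from_matrix(B.T@R@C.T).as_euler('XYX',degrees=True)).round(0))
rel(*goal(50))
E
```

```text
4.3324718812520757e-16
-15 30 30 [ 0.462 -0.253  0.144] [54. 38. 97.]
-15 30 50 [ 0.476 -0.246  0.144] [54. 52. 83.]
-15 30 70 [ 0.487 -0.235  0.144] [50. 66. 71.]
0 30 30 [ 0.462 -0.253  0.144] [ 49.  28. 112.]
0 30 50 [ 0.476 -0.246  0.144] [55. 42. 93.]
0 30 70 [ 0.487 -0.235  0.144] [54. 56. 80.]
0 45 30 [ 0.462 -0.253  0.144] [79. 21. 79.]
0 45 50 [ 0.476 -0.246  0.144] [72. 35. 72.]
0 45 70 [ 0.487 -0.235  0.144] [64. 48. 64.]
rel mm [-96.8  86.5  92.5] rv [-0.544 -0.72   1.738]
```

Run:
```python
from h import *
rel([.46,-.33,.25],goal(50)[1])
# path check of joint-ish values
from scipy.spatial.transform import Slerp
s=r.get_state();S=Slerp([0,1],Ro.from_matrix([Rt(s),goal(50)[1]]))
for t in(.25,.5,.75,1):
    B=Ro.from_euler('ZY',[-18,25],degrees=True).as_matrix();print(Ro.from_matrix(B.T@S(t).as_matrix()@C.T).as_euler('XYX',degrees=True).round(0), S(t).as_matrix()[2].round(2))
```

```text
rel mm [-13.7  66.7 -13.5] rv [-0.544 -0.72   1.738]
[13. 70. 26.] [-0.14  0.17 -0.97]
[27. 70. 46.] [-0.2   0.38 -0.91]
[40. 66. 66.] [-0.14  0.57 -0.81]
[51. 57. 86.] [-0.    0.71 -0.71]
```

```bash
python3 -m pendant '[[-1,6,-1,-0.045,-0.06,0.145],[-2,11,-2,-0.091,-0.12,0.29],[-3,17,-3,-0.136,-0.18,0.435],[-5,22,-5,-0.181,-0.24,0.579],[-6,28,-6,-0.227,-0.3,0.724],[-7,33,-7,-0.272,-0.36,0.869],[-8,39,-8,-0.317,-0.42,1.014],[-9,44,-9,-0.363,-0.48,1.159],[-10,50,-10,-0.408,-0.54,1.304],[-11,56,-11,-0.453,-0.6,1.448],[-13,61,-12,-0.499,-0.66,1.593],[-14,67,-13,-0.544,-0.72,1.738],[-14,67,-13,-0.544,-0.72,1.738],[-14,67,-13,-0.544,-0.72,1.738]]'
python3 - <<'E'
from h import *
s=r.get_state();print(s['joints'].round(1));rel(*goal(50),s)
cv2.imwrite('pics/w4.png',r.capture('wrist')[:,:,::-1])
cv2.imwrite('pics/s4.png',r.capture('side')[:,:,::-1])
E
```

```text
time_s: 6.72
tcp_pos: [0.4602, -0.3301, 0.249]
eef_rot: [135.1, 0.0, 140.1]
contact_force: [0.7, -0.2, -1.3]
gripper_width: 0.0049
gripper_force: 25.0
[-47.4  18.    0.6 -44.9 -82.9 -72.4]
rel mm [ 41.8 -21.3 127.1] rv [-0.001 -0.001  0.002]
```

View pics/s4.png

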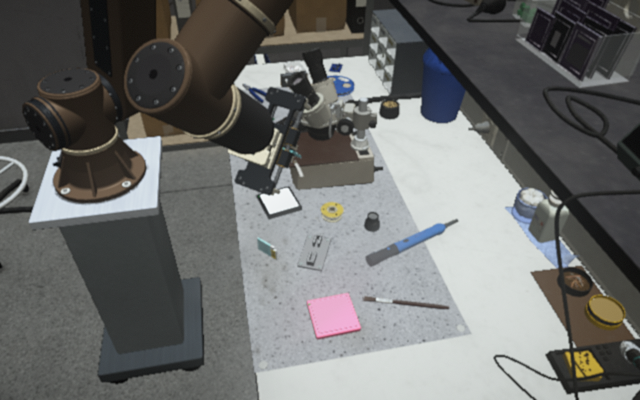

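The side view shows the rack empty, the bystanders undisturbed and the gripper tilted on the robot's side of the pad at (279,201). Now the final approach.

```bash
python3 -m pendant '[[8,-4,25,0,0,0],[16,-8,50,0,0,0],[24,-12,75,0,0,0],[32,-16,97,0,0,0],[38,-19,115,0,0,0],[42,-21,125,0,0,0],[42,-21,127,0,0,0],[42,-21,127,0,0,0],[42,-21,127,0,0,0]]'
python3 - <<'E'
from h import *
s=r.get_state();print(s['joints'].round(1));rel(*goal(50),s)
cv2.imwrite('pics/w5.png',r.capture('wrist')[:,:,::-1])
im=r.capture('side')[90:290,190:430];cv2.imwrite('pics/s5.png',cv2.resize(im,(720,600),interpolation=2)[:,:,::-1])
E
```

```text
time_s: 7.95
tcp_pos: [0.4765, -0.2462, 0.1454]
eef_rot: [135.0, 0.1, 140.0]
contact_force: [0.0, -0.3, -0.4]
gripper_width: 0.0047
gripper_force: 25.0
[-41.2  19.9 -11.4 -49.1 -69.1 -65.9]
rel mm [ 0.4 -1.1  0.9] rv [-0.001  0.001  0.001]
```

View pics/s5.png

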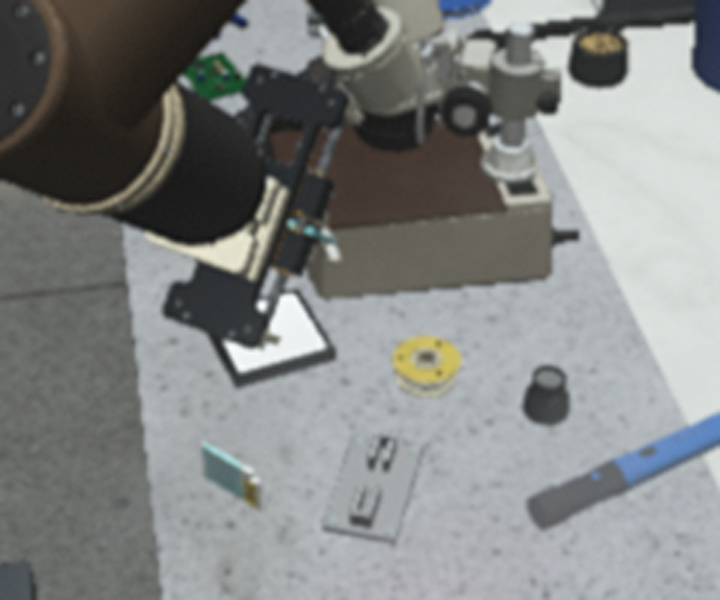

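View pics/w5.png

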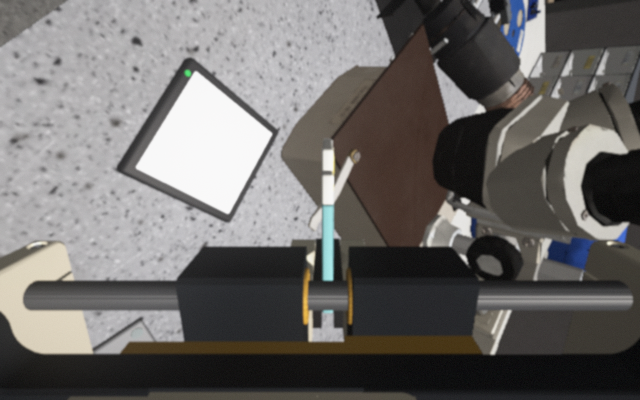

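The side view shows the plate held over the pad with the rack empty and the reel and loupe in place. In the wrist view the frosted end is at (328,150–205), edge-on and unslipped (the boundary is still at row 205), with the pad window around (205,142). I'll cross-check the pad centre, clearance and label side.

Run:
```python
from h import *
s=r.get_state();c=cam('wrist',s);im=r.capture('wrist')
h=cv2.cvtColor(im,cv2.COLOR_RGB2HSV);w=cv2.inRange(h,(0,0,215),(180,40,255));w[:,300:]=0;w[235:]=0
k=max(cv2.findContours(w,0,1)[0],key=cv2.contourArea);q=cv2.approxPolyDP(k,8,True)[:,0];P=np.array([onz(c,*p,.013) for p in q]);print(P.round(3),'centre',P.mean(0).round(4))
F=s['tcp_pos']+Rt(s)@[.0445,0,.0155];print('frosted',F.round(4),'normal z',Rt(s)[2,1])
for n in('w3','w5'):
    a=cv2.cvtColor(cv2.imread(f'pics/{n}.png'),cv2.COLOR_BGR2HSV)[135:210,310:350];ys,xs=np.nonzero(cv2.inRange(a,(15,90,80),(40,255,255)));print(n,len(xs),(xs.mean()+310,ys.mean()+135) if len(xs) else '')
```

```text
[[ 0.408 -0.178  0.013]
 [ 0.424 -0.25   0.013]
 [ 0.497 -0.234  0.013]
 [ 0.481 -0.162  0.013]] centre [ 0.4523 -0.206   0.013 ]
frosted [ 0.4493 -0.209   0.1342] normal z 0.7067357971414852
w3 0 
w5 17 (np.float64(334.1764705882353), np.float64(165.35294117647058))
```

Both pad measurements agree to within about 4 mm. The frosted end is 121 mm above the pad at a 45° tilt, and the yellow label is on the upper side. I'll settle and hand in.

```bash
python3 -m pendant '[[0,0,0,0,0,0],[0,0,0,0,0,0],[0,0,0,0,0,0],[0,0,0,0,0,0]]' && python3 -c "
from plant import r
print(r.close_job())"
```

```text
time_s: 8.6
tcp_pos: [0.4763, -0.2455, 0.1448]
eef_rot: [135.0, 0.0, 140.0]
contact_force: [0.1, -0.0, -0.7]
gripper_width: 0.0051
gripper_force: 25.0
the job is handed in; nothing more can be done
None
```

I handed the job in at about 8.6 s, with the plate held by its clear part, its frosted end about 12 cm above the pad's centre at 45° and the label facing up; the bystanders in view had not moved, and no verdict came back.

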